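Put the pipe offcuts away in order of length

TASK

Put the four pipe offcuts away on the offcut rack: stand each one upright over its own peg, down on the bar, in order of length, with the longest next to the tall end plate and the shortest at the far end. Let go of them all.

Things in the scene. Friction and masses are not known exactly. Their poses are not given: they have to be found in the camera images.
- pipe_95: the longest of four plain dark steel pipe offcuts standing upright on the bench: a loose hollow tube 95 mm high, outside diameter 48 mm, bore about 41 mm, open at both ends. Origin: centre of its lower end (on the axis, at bench level at the start); z along the pipe, up. Its yaw does not matter.
- pipe_75: the second longest of four plain dark steel pipe offcuts standing upright on the bench: a loose hollow tube 75 mm high, outside diameter 48 mm, bore about 41 mm, open at both ends. Origin: centre of its lower end (on the axis, at bench level at the start); z along the pipe, up. Its yaw does not matter.
- pipe_55: the second shortest of four plain dark steel pipe offcuts standing upright on the bench: a loose hollow tube 55 mm high, outside diameter 48 mm, bore about 41 mm, open at both ends. Origin: centre of its lower end (on the axis, at bench level at the start); z along the pipe, up. Its yaw does not matter.
- pipe_35: the shortest of four plain dark steel pipe offcuts standing upright on the bench: a loose hollow tube 35 mm high, outside diameter 48 mm, bore about 41 mm, open at both ends. Origin: centre of its lower end (on the axis, at bench level at the start); z along the pipe, up. Its yaw does not matter.
- rack: the offcut rack, fixed to the bench: a flat light-metal bar 404 mm long (along its y), 64 mm wide (its x), 10 mm thick, with a dark slot along its middle. Origin: centre of its underside at bench level, z up; its top face is at z = 10 mm. Four pegs stand in a row on its centre line, and there is a tall end plate at one end and a small low stop at the other.
- tall_end_plate: the tall end plate, an upright dark steel plate 60 mm wide (across the bar), 6 mm thick, 75 mm high, standing across one end of the rack, 188 mm from its middle; it may be at either end (at the other end is only a small stop, 26 mm wide and 14 mm high). Origin: centre of its lower edge, on the top face of the bar.
- peg_1: one of four identical fixed upright pegs on the rack: bright steel, 20 mm diameter, 16 mm high above the bar, tapered tip; a pipe fits over it with about 10 mm play all round. Origin: centre of its foot, on the bar's top face. Pegs stand about 84 mm apart (each up to 4 mm off along the bar), the first about 62 mm from the tall end plate. Peg names tell nothing of their order.
- peg_2: one of four identical fixed upright pegs on the rack: bright steel, 20 mm diameter, 16 mm high above the bar, tapered tip; a pipe fits over it with about 10 mm play all round. Origin: centre of its foot, on the bar's top face. Pegs stand about 84 mm apart (each up to 4 mm off along the bar), the first about 62 mm from the tall end plate. Peg names tell nothing of their order.
- peg_3: one of four identical fixed upright pegs on the rack: bright steel, 20 mm diameter, 16 mm high above the bar, tapered tip; a pipe fits over it with about 10 mm play all round. Origin: centre of its foot, on the bar's top face. Pegs stand about 84 mm apart (each up to 4 mm off along the bar), the first about 62 mm from the tall end plate. Peg names tell nothing of their order.
- peg_4: one of four identical fixed upright pegs on the rack: bright steel, 20 mm diameter, 16 mm high above the bar, tapered tip; a pipe fits over it with about 10 mm play all round. Origin: centre of its foot, on the bar's top face. Pegs stand about 84 mm apart (each up to 4 mm off along the bar), the first about 62 mm from the tall end plate. Peg names tell nothing of their order.
Mind the look-alikes: they are no part of the job. Leave any green or orange look-alike of the pipe_55 alone.

How it is judged:
By the outcome, as a careful person would: the job done as asked, in the order asked, and still so for the second after the job is handed in, with the robot touching nothing.
It also fails if it takes over 96 s, if anything falls off the work surface, if the arm or the gripper's body presses on something with over 40 N, if the wrist force passes 120 N, or if a joint passes its speed limit or range.

ROBOT

A 6-joint arm with a two-finger parallel gripper is mounted at the origin on a cart in front of the work surface, level with it; the furniture and walls round the work are solid. World frame = base frame: x ahead of the robot, y to its left, z up, the work surface at z = 0. Lengths are in m, angles in rad, forces in N, time in s.
With the tool pointing down it reaches from about 0.35 to 0.775 m from the base axis. Payload 5.5 kg.
Tool frame: the origin (TCP) lies on the centre line of the jaws, within the pads' length; the fingertips stand 11 mm ahead of it and the grasp point (between the pads) lies 8 mm behind it (env.tip_extent is the distance from the TCP to the fingertips, in m); z points along the fingers, y is the line along which they close (so a half turn about z gives the same grasp; the last joint's range is limited). The gripper opens to 85 mm and grips with 20 to 120 N. Pads are 22 mm wide; open, the fingers measure 114 mm over their backs; the gripper's body (76 mm by 85 mm) begins 54 mm behind the grasp point. The pads swing forward as they close: fully open they stand 13 mm farther back than shut.
Start: joints at [-1.421, 0.313, 0.046, 1.304, 0, 1.431], TCP at [0.164, -0.551, 0.242] pointing down, gripper open.
Joint ranges: [-2.76, 2.76], [-0.86, 1.69], [-1.03, 1.26], [-2.2, 2.34], [-1.47, 1.5], [-3.14, 3.14]. Speed limits (rad/s): [2.57, 2.57, 3.14, 3.14, 3.14, 3.14].

INTERFACE

Orientations are given as a unit quaternion [w, x, y, z].
In Python, from workcell import env gives the robot as it stands.
- The arm moves only by the shell command python3 -m jog 'ROWS' [FORCE]. ROWS is JSON, a list of rows, each a list of 5 numbers: the gripper's target within -1 to 1 (shut at 1, half-way at 0, fully open at -1), then the shift along the tool's x, y, z in m, then the turn about the tool's z in degrees. In form: [[fingers, tx, ty, tz, turn], ...]. A call has 1 to 5 rows; each row shifts and turns the commanded pose from where the row before left it, along the tool's axes as they then stand; what a row does not reach is not made up. A row lasts 1/12 s, in which the tool goes at most 41.7 mm and 7.16 degrees, less where a joint would pass 70% of its speed; a pose out of reach is approached as far as the arm can. A call is refused whole if a number of a shift passes 0.0417 or a number of a turn 7.16, either way. A call with a gripper value outside its range is refused whole. The fingers move at their own pace and stop on an object; FORCE is the grip in N (left out, the last holds). Time passes only in rows, so rows that do not move let the fingers close. It gives the time, the measured TCP pose, the force, the opening and the grip force at its end, in the units of the state.
- env.get_state(): the state, without advancing time (a new reading comes with each control period).
- env.read_camera(name): name is "side" or "top"; returns a dict with "img" (480x640x3 uint8, red, green, blue), "fov_y" (degrees; the focal length in pixels is half the picture's height over the tangent of half this angle, whatever the lens; pixels are square), "cx", "cy" (the principal point, pixels), "D" ([k1, k2, p1, p2, k3] as OpenCV has them; the pictures are not rectified), "T" (4x4, takes a point from camera to world coordinates). Camera axes: x right, y up, looking along -z (the intrinsics and any distortion apply to the point x, -y, -z); pixel columns grow to the right and rows downward; lengths in m; the calibration is good to about 2 mm. A picture is of the moment at which its call begins. There is no depth.
- env.hand_in(): hands the job in; it is judged then, once.
The state is a dict: "clock": time; "joint_pos": joint angles; "qvel": joint speeds; "tau": joint torques, N m; "tcp_pos": TCP position; "orientation": TCP orientation; "wrist_force": force on the tool from outside, world axes, zero at the start; "ft_torque": the same for the moment, N m; "finger_gap": finger opening in m; "grip_force": force on a finger pad.
Only numpy, scipy, OpenCV 4.12 (cv2) and the standard library are available. Lean on these libraries where they do the work, as an engineer would, in place of code of your own. Each camera call takes 0.05 s, during which the arm holds its last target. There are 200 camera calls.

## Working session

There is one attempt and no reset: what is moved stays moved. The work goes in short steps, Python scripts to look and compute and a shell command to move; the robot and the scene stay as the last step left them, time stands still between calls to the robot, and variables do not carry over. Pictures are saved under pics/ and viewed, at most 14 in all, crops included, and the job is handed in when it is done.

```bash
mkdir -p pics; cat > h.py <<'E'
from workcell import env
import numpy as np, cv2
def cam(n,save=None):
    c=env.read_camera(n)
    if save: cv2.imwrite('pics/'+save,c['img'][:,:,::-1])
    return c
def K(c):
    f=240/np.tan(np.radians(c['fov_y'])/2); return np.array([[f,0,c['cx']],[0,f,c['cy']],[0,0,1.]])
def ray(c,uv,z):
    p=cv2.undistortPoints(np.array(uv,float).reshape(-1,1,2),K(c),np.array(c['D'],float)).reshape(-1,2)
    d=np.c_[p[:,0],-p[:,1],-np.ones(len(p))]@c['T'][:3,:3].T; o=c['T'][:3,3]
    return o+d*((z-o[2])/d[:,2])[:,None]
def proj(c,P):
    q=(np.array(P,float).reshape(-1,3)-c['T'][:3,3])@c['T'][:3,:3]
    return cv2.projectPoints(q*[1,-1,-1],np.zeros(3),np.zeros(3),K(c),np.array(c['D'],float))[0].reshape(-1,2)
E
python3 - <<'E'
from h import *
for n in('top','side'):
    c=cam(n,n+'0.png');print(n,c['T'].round(3).tolist(),c['fov_y'],c['D'])
s=env.get_state();print(s['orientation'],s['finger_gap'],s['tcp_pos'],s['clock'])
E
```

```text
top [[-0.019, 0.988, -0.156, 0.35], [-1.0, -0.02, -0.004, -0.156], [-0.007, 0.155, 0.988, 0.986], [0.0, 0.0, 0.0, 1.0]] 54.56264850930959 [-0.08731968  0.          0.          0.          0.        ]
side [[0.01, -0.812, 0.584, 0.982], [1.0, 0.005, -0.01, -0.149], [0.005, 0.584, 0.812, 0.719], [0.0, 0.0, 0.0, 1.0]] 50.89826446846135 [-0.01552219  0.          0.          0.          0.        ]
[-8.22663000e-04  9.89518600e-01  1.44403131e-01  7.92578341e-06] 0.0853087100632311 [ 0.16425524 -0.55058873  0.24150027] 0.1
```

View pics/top0.png

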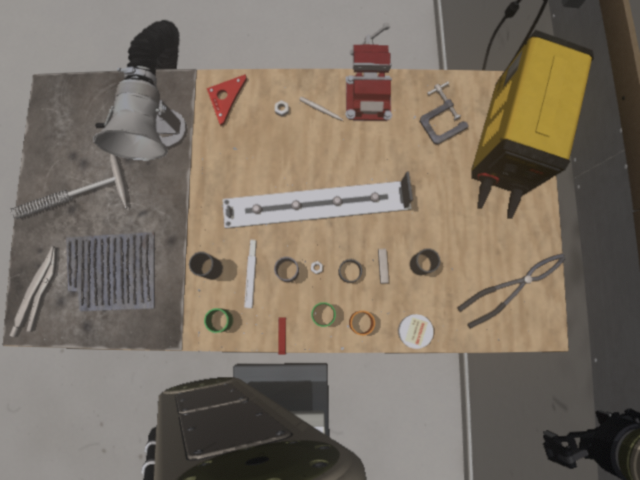

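View pics/side0.png

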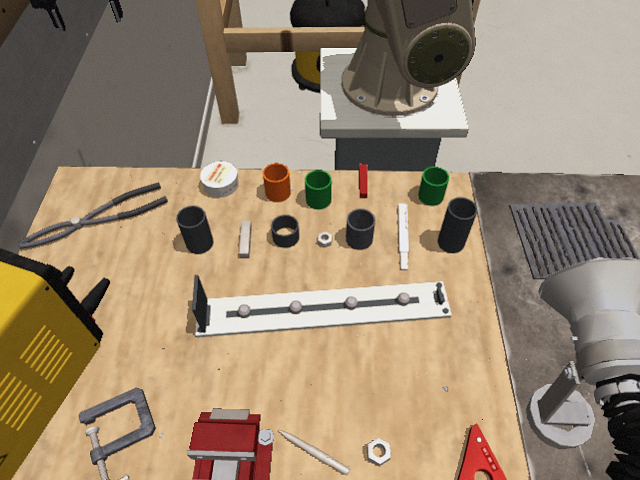

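Top view: the dark pipes are at about (206,265), (287,269), (350,270) and (425,262). The look-alikes are green at (219,320) and (325,315) and orange at (362,322). The nut at (317,267) is not a pipe. The tall plate is at the right end (406,190), with pegs at (257,209), (296,204), (337,200) and (375,197). Side view: tall pipe (457,225), then (195,229), (360,229), and short (285,231).

Next I'll measure them and check with one crop.

```bash
cat > m.py <<'E'
from h import *
def blobs(c,box):
    x0,y0,x1,y1=box
    im=c['img'].astype(int); m=np.zeros(im.shape[:2],np.uint8)
    mm=(im.max(2)<85)&(im.max(2)-im.min(2)<28)
    m[y0:y1,x0:x1]=mm[y0:y1,x0:x1]
    out=[]
    for k in cv2.findContours(m,cv2.RETR_EXTERNAL,cv2.CHAIN_APPROX_NONE)[0]:
        h=cv2.convexHull(k)
        if cv2.contourArea(h)<150: continue
        M=cv2.moments(h); out.append((M['m10']/M['m00'],M['m01']/M['m00'],cv2.contourArea(h),cv2.boundingRect(h)))
    return sorted(out)
def sil(c,x,y,h,z0=0):
    a=np.linspace(0,2*np.pi,60); 
    P=np.array([[x+.024*np.cos(t),y+.024*np.sin(t),z] for z in(z0,z0+h) for t in a])
    H=cv2.convexHull(proj(c,P).astype(np.float32));M=cv2.moments(H)
    return np.array([M['m10']/M['m00'],M['m01']/M['m00']]),cv2.contourArea(H)
def locate(c,uv,h,z0=0):  # fixed point: silhouette centroid -> axis position
    p=ray(c,[uv],z0+h/2)[0][:2]
    for _ in range(3): p=p+ray(c,[uv],z0+h/2)[0][:2]-ray(c,[sil(c,*p,h,z0)[0]],z0+h/2)[0][:2]
    return p
E
python3 - <<'E'
from m import *
t=cam('top');s=cam('side')
for n,c,b in(('top',t,(185,240,450,290)),('side',s,(170,195,480,260))):
    for B in blobs(c,b):
        r=[]
        for h in(.095,.075,.055,.035):
            p=locate(c,B[:2],h); r.append((h,p.round(4).tolist(),round(sil(c,*p,h)[1]/B[2],2)))
        print(n,[round(v) for v in B[:3]],B[3],r)
im=t['img']
for n,c,b in(('top',t,(215,170,420,230)),('side',s,(190,270,460,340))):
    g=cv2.cvtColor(c['img'],cv2.COLOR_RGB2GRAY)
    print(n)
for q in [(257,209),(296,204),(337,200),(375,197)]: print('peg top',ray(t,[q],.02)[0].round(3))
for q in [(244,311),(295,307),(351,302),(403,299)]: print('peg side',ray(s,[q],.02)[0].round(3))
a=cv2.resize(t['img'][165:290,185:450],None,fx=3,fy=3,interpolation=2)[:, :,::-1]
cv2.imwrite('pics/crop.png',a)
E
```

```text
top [206, 266, 608] (190, 253, 33, 26) [(0.095, [0.4521, 0.073], 1.19), (0.075, [0.4535, 0.0761], 1.06), (0.055, [0.4548, 0.079], 0.94), (0.035, [0.4561, 0.0819], 0.83)]
top [424, 262, 519] (410, 250, 29, 25) [(0.095, [0.4507, -0.368], 1.37), (0.075, [0.4521, -0.3708], 1.23), (0.055, [0.4534, -0.3736], 1.09), (0.035, [0.4547, -0.3763], 0.96)]
side [195, 229, 1199] (177, 206, 36, 48) [(0.095, [0.4612, -0.366], 1.32), (0.075, [0.4524, -0.3697], 1.1), (0.055, [0.4438, -0.3733], 0.88), (0.035, [0.4354, -0.3768], 0.69)]
side [285, 231, 710] (271, 215, 28, 33) [(0.095, [0.4657, -0.2149], 2.13), (0.075, [0.457, -0.2161], 1.77), (0.055, [0.4484, -0.2171], 1.44), (0.035, [0.4401, -0.2182], 1.13)]
side [360, 229, 905] (346, 210, 28, 39) [(0.095, [0.4625, -0.0897], 1.66), (0.075, [0.4537, -0.0887], 1.38), (0.055, [0.4451, -0.0877], 1.12), (0.035, [0.4367, -0.0867], 0.88)]
side [457, 225, 1456] (438, 198, 40, 55) [(0.095, [0.4534, 0.0753], 1.07), (0.075, [0.4445, 0.0791], 0.88), (0.055, [0.4358, 0.0828], 0.71), (0.035, [0.4273, 0.0864], 0.55)]
top
side
peg top [ 0.575 -0.026  0.02 ]
peg top [ 0.584 -0.109  0.02 ]
peg top [ 0.591 -0.197  0.02 ]
peg top [ 0.597 -0.278  0.02 ]
peg side [ 0.599 -0.275  0.02 ]
peg side [ 0.593 -0.196  0.02 ]
peg side [ 0.584 -0.107  0.02 ]
peg side [ 0.58  -0.024  0.02 ]
```

View pics/crop.png

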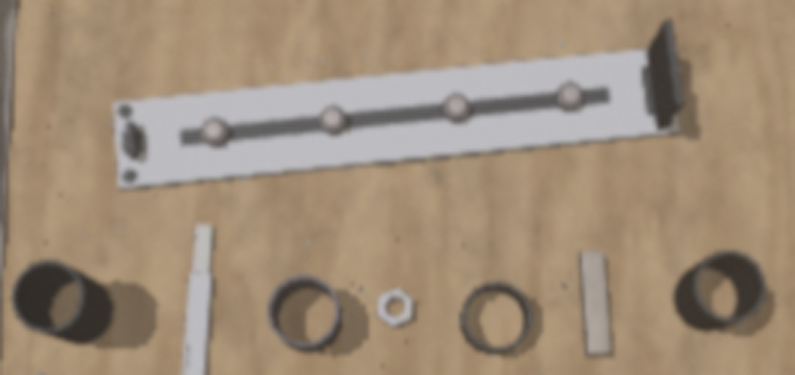

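The dark pipes are plain in the crop. By height and image area they are 95 at (.453,.075), 75 at (.452,-.370), 55 at (.445,-.088) and 35 at (.440,-.218). I'll grip across the bar (along world x), starting with pipe_75.

```bash
python3 -m jog '[[-0.6,0.0328,-0.0091,0,0],[-0.6,0.0328,-0.0091,0,0],[-0.6,0.0328,-0.0091,0,0],[-0.6,0.0328,-0.0091,0,0],[-0.6,0.0328,-0.0091,0,0]]' 40
python3 -m jog '[[-0.6,0.0328,-0.0091,0,0],[-0.6,0.0328,-0.0091,0,0],[-0.6,0.0328,-0.0091,0,0],[-0.6,0.0328,-0.0091,0,0],[-0.6,0.0328,-0.0091,0,0]]'
python3 -m jog '[[-0.6,0,0,0,-7],[-0.6,0,0,0,-7],[-0.6,0,0,0,-7],[-0.6,0,0,0,-7],[-0.6,0,0,0,-7]]'
python3 -m jog '[[-0.6,0,0,0,-7],[-0.6,0,0,0,-7],[-0.6,0,0,0,-7],[-0.6,0,0,0,-7],[-0.6,0,0,0,-7]]'
python3 -m jog '[[-0.6,0,0,0,-3.4],[-0.6,0,0,0,0],[-0.6,0,0,0,0]]'
python3 - <<'E'
from h import *
t=cam('top','t1.png')
for q,z in [((286.7,269.7),.055),((350,271),.035)]: print(ray(t,[q],z)[0].round(4))
for n,q in (('g1',(219,320)),('g2',(325,315)),('o',(362,322))): print(n,ray(t,[q],.028)[0].round(3))
E
```

```text
clock: 0.62
tcp_pos: [0.3095, -0.4596, 0.2422]
orientation: [-0.0, 0.99, 0.144, -0.0]
wrist_force: [-0.3, -0.8, 0.0]
finger_gap: 0.068
grip_force: 0.0
clock: 1.03
tcp_pos: [0.4539, -0.3689, 0.2422]
orientation: [-0.0, 0.99, 0.144, -0.0]
wrist_force: [0.7, -0.6, 1.2]
finger_gap: 0.068
grip_force: 0.0
clock: 1.45
tcp_pos: [0.4527, -0.3698, 0.242]
orientation: [-0.0, 0.899, 0.438, -0.0]
wrist_force: [0.7, -0.0, -0.5]
finger_gap: 0.068
grip_force: 0.0
clock: 1.87
tcp_pos: [0.4525, -0.37, 0.242]
orientation: [-0.0, 0.726, 0.688, -0.0]
wrist_force: [0.2, 0.2, -0.4]
finger_gap: 0.0688
grip_force: 0.0
clock: 2.12
tcp_pos: [0.4526, -0.37, 0.2421]
orientation: [-0.0, 0.708, 0.706, -0.0]
wrist_force: [-0.4, -0.2, -0.3]
finger_gap: 0.0684
grip_force: 0.0
[ 0.441  -0.0907  0.055 ]
[ 0.4378 -0.219   0.035 ]
g1 [0.343 0.051 0.028]
g2 [ 0.349 -0.166  0.028]
o [ 0.334 -0.241  0.028]
```

```bash
python3 -m jog '[[-0.6,0,0,0.04,0],[-0.6,0,0,0.04,0],[-0.6,0,0,0.04,0],[-0.6,0,0,0.03,0],[-0.6,0,0,0.02,0]]'
python3 -m jog '[[-0.6,0,0,0.015,0],[-0.6,0,0,0.005,0],[0.3,0,0,0,0],[0.3,0,0,0,0],[0.3,0,0,0,0]]'
python3 -m jog '[[0.3,0,0,0,0],[0.3,0,0,0,0],[0.3,0,0,0,0],[0.3,0,0,-0.01,0],[0.3,0,0,-0.03,0]]'
python3 -m jog '[[0.3,0,0,-0.03,0],[0.3,0,0,-0.01,0],[0.3,0,0,0,0]]'
python3 - <<'E'
from h import *
s=cam('side');t=cam('top')
cv2.imwrite('pics/s2.png',np.hstack([s['img'][100:360,150:490],t['img'][160:420,180:480]])[:,:,::-1])
E
```

```text
clock: 2.58
tcp_pos: [0.451, -0.3684, 0.0686]
orientation: [-0.002, 0.708, 0.707, 0.0]
wrist_force: [-0.5, 0.7, -0.2]
finger_gap: 0.0684
grip_force: 0.0
clock: 3.0
tcp_pos: [0.4532, -0.3708, 0.0535]
orientation: [0.001, 0.707, 0.707, -0.0]
wrist_force: [0.3, 0.1, -3.1]
finger_gap: 0.0469
grip_force: 41.5
clock: 3.42
tcp_pos: [0.4502, -0.3676, 0.089]
orientation: [-0.004, 0.707, 0.707, 0.0]
wrist_force: [-0.4, 0.9, -3.5]
finger_gap: 0.047
grip_force: 42.0
clock: 3.67
tcp_pos: [0.4545, -0.3721, 0.1363]
orientation: [0.004, 0.707, 0.707, -0.0]
wrist_force: [1.3, -0.2, -2.8]
finger_gap: 0.0466
grip_force: 42.3
```

View pics/s2.png

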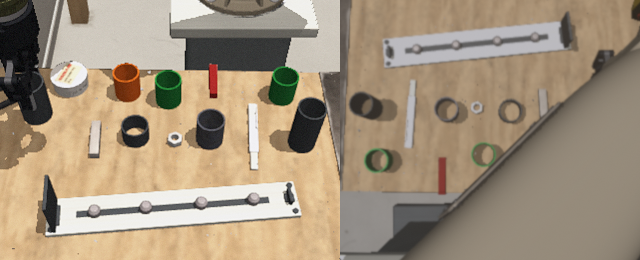

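The side view shows pipe_75 in the jaws at the left (37,98) in the crop, lifted clear. Now to the second peg from the plate.

```bash
python3 -m jog '[[0.3,0.0347,0,0,0],[0.3,0.0347,0,0,0],[0.3,0.0347,0,0,0],[0.3,0.0347,0,0,0],[0.3,0.0347,0,0,0]]'
python3 -m jog '[[0.3,0,0.03,0,0],[0.3,0,0.035,0,0],[0.3,0,0.035,0,0],[0.3,0,0.03,0,0],[0.3,0,0.0095,0,0]]'
python3 -m jog '[[0.3,0,0,0.02,0],[0.3,0,0,0.018,0],[0.3,0,0,0,0],[0.3,0,0,0,0],[0.3,0,0,0,0]]'
python3 - <<'E'
from h import *
s=cam('side')
print(proj(s,[[.592,-.1965,.026],[.592,-.1965,.042],[.592,-.1965,.117]]).round(0))
cv2.imwrite('pics/s3.png',cv2.resize(s['img'][180:360,180:480],None,fx=2.5,fy=2.5)[:,:,::-1])
E
```

```text
clock: 4.18
tcp_pos: [0.4509, -0.1943, 0.1299]
orientation: [-0.002, 0.707, 0.707, -0.0]
wrist_force: [0.0, 0.4, -2.9]
finger_gap: 0.0466
grip_force: 42.2
clock: 4.6
tcp_pos: [0.5952, -0.196, 0.1295]
orientation: [-0.0, 0.706, 0.708, 0.0]
wrist_force: [0.2, -0.8, -2.3]
finger_gap: 0.0468
grip_force: 42.5
clock: 5.02
tcp_pos: [0.5915, -0.1964, 0.0936]
orientation: [-0.001, 0.707, 0.707, -0.0]
wrist_force: [-0.0, 0.1, -2.5]
finger_gap: 0.0466
grip_force: 42.5
[[294. 305.]
 [294. 300.]
 [291. 273.]]
```

View pics/s3.png

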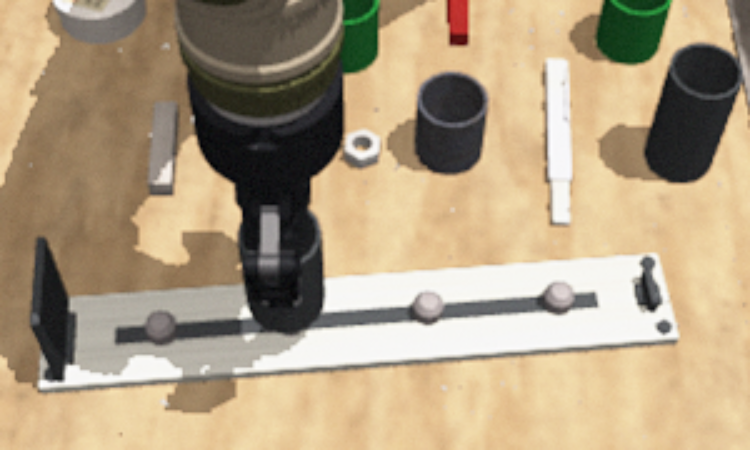

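Pipe_75 hangs over the second peg, with its lower end centred at about crop (286,302), where (285,300) was predicted. Lowering and releasing.

```bash
python3 -m jog '[[0.3,0,0,0.014,0],[0.3,0,0,0.01,0],[0.3,0,0,0.005,0],[0.3,0,0,0.002,0],[0.3,0,0,0,0]]'
python3 -m jog '[[0.3,0,0,0.001,0],[-0.6,0,0,0,0],[-0.6,0,0,0,0],[-0.6,0,0,0,0],[-0.6,0,0,0,0]]'
python3 -m jog '[[-0.6,0,0,-0.02,0],[-0.6,0,0,-0.04,0],[-0.6,0,0,-0.04,0],[-0.6,0,0,-0.02,0],[-0.6,0,0,0,0]]'
```

```text
clock: 5.48
tcp_pos: [0.5918, -0.1966, 0.0634]
orientation: [-0.0, 0.707, 0.707, -0.0]
wrist_force: [-0.6, 0.5, -2.3]
finger_gap: 0.0471
grip_force: 42.8
clock: 5.9
tcp_pos: [0.5926, -0.1969, 0.0629]
orientation: [0.001, 0.707, 0.707, 0.0]
wrist_force: [-0.4, 0.1, 0.9]
finger_gap: 0.0679
grip_force: 0.0
clock: 6.32
tcp_pos: [0.5952, -0.1981, 0.1891]
orientation: [0.005, 0.707, 0.707, 0.002]
wrist_force: [0.9, -0.5, 0.1]
finger_gap: 0.068
grip_force: 0.0
```

```bash
python3 -m jog '[[-0.6,0.036,-0.025,0,0],[-0.6,0.036,-0.025,0,0],[-0.6,0.036,-0.025,0,0],[-0.6,0.036,-0.025,0,0],[-0.6,0.036,-0.025,0,0]]'
python3 -m jog '[[-0.6,0.036,-0.01,0,0],[-0.6,0.036,-0.0035,0,0],[-0.6,0.019,0,0,0],[-0.6,0,0,0,0],[-0.6,0,0,0,0]]'
python3 -m jog '[[-0.6,0,0,0.02,0],[-0.6,0,0,0.035,0],[-0.6,0,0,0.035,0],[-0.6,0,0,0.015,0],[-0.6,0,0,0.007,0]]'
python3 -m jog '[[-0.6,0,0,0,0],[0.3,0,0,0,0],[0.3,0,0,0,0],[0.3,0,0,0,0],[0.3,0,0,0,0]]'
python3 -m jog '[[0.3,0,0,-0.02,0],[0.3,0,0,-0.04,0],[0.3,0,0,-0.04,0],[0.3,0,0,-0.02,0],[0.3,0,0,0,0]]'
```

```text
clock: 6.73
tcp_pos: [0.4717, -0.0242, 0.1817]
orientation: [-0.0, 0.707, 0.707, -0.0]
wrist_force: [0.8, 0.9, 0.3]
finger_gap: 0.0689
grip_force: 0.0
clock: 7.15
tcp_pos: [0.4595, 0.0663, 0.1821]
orientation: [0.0, 0.706, 0.708, -0.0]
wrist_force: [0.0, 0.2, 0.9]
finger_gap: 0.0686
grip_force: 0.0
clock: 7.57
tcp_pos: [0.4576, 0.0643, 0.0672]
orientation: [-0.002, 0.708, 0.706, -0.002]
wrist_force: [0.3, 0.7, 0.9]
finger_gap: 0.0684
grip_force: 0.0
clock: 7.98
tcp_pos: [0.4608, 0.0653, 0.0714]
orientation: [0.001, 0.707, 0.707, 0.001]
wrist_force: [-0.9, 0.0, 2.5]
finger_gap: 0.0482
grip_force: 40.4
clock: 8.4
tcp_pos: [0.4634, 0.0655, 0.196]
orientation: [0.004, 0.707, 0.707, 0.004]
wrist_force: [1.5, -0.5, -3.0]
finger_gap: 0.0479
grip_force: 41.8
```

```bash
python3 -m jog '[[0.3,-0.03,0,0,0],[0.3,-0.035,0,0,0],[0.3,-0.035,0,0,0],[0.3,-0.035,0,0,0],[0.3,-0.035,0,0,0]]'
python3 -m jog '[[0.3,-0.035,0.02,0,0],[0.3,-0.035,0.02,0,0],[0.3,-0.035,0.02,0,0],[0.3,-0.035,0.02,0,0],[0.3,-0.02,0.02,0,0]]'
python3 -m jog '[[0.3,-0.0215,0.02,0,0],[0.3,0,0.018,0,0],[0.3,0,0,0,0],[0.3,0,0,0,0],[0.3,0,0,0,0]]'
cat > c.py <<'E'
from h import *
import sys
s=cam('side')
cv2.imwrite('pics/'+sys.argv[1],cv2.resize(s['img'][180:360,170:490],None,fx=2.5,fy=2.5)[:,:,::-1])
E
python3 c.py s4.png; python3 -c "
from h import *
s=cam('side');st=env.get_state();p=st['tcp_pos'];print(p)
z=p[2]-.07
q=proj(s,[[.598,-.277,z],[.598,-.277,z+.095],[p[0],p[1]+.0085,z]]);print(((q-[170,180])*2.5).round())"
```

```text
clock: 8.82
tcp_pos: [0.4592, -0.1057, 0.1894]
orientation: [-0.0, 0.707, 0.707, -0.0]
wrist_force: [1.3, 0.0, -2.5]
finger_gap: 0.0472
grip_force: 40.9
clock: 9.23
tcp_pos: [0.5602, -0.2683, 0.1887]
orientation: [0.0, 0.708, 0.706, -0.001]
wrist_force: [1.7, -0.3, -2.6]
finger_gap: 0.0475
grip_force: 41.2
clock: 9.65
tcp_pos: [0.5969, -0.2853, 0.1889]
orientation: [-0.001, 0.707, 0.707, -0.0]
wrist_force: [0.4, 0.0, -3.2]
finger_gap: 0.0471
grip_force: 41.4
[ 0.59696558 -0.28522356  0.18991195]
[[159. 240.]
 [131. 138.]
 [160. 238.]]
```

View pics/s4.png

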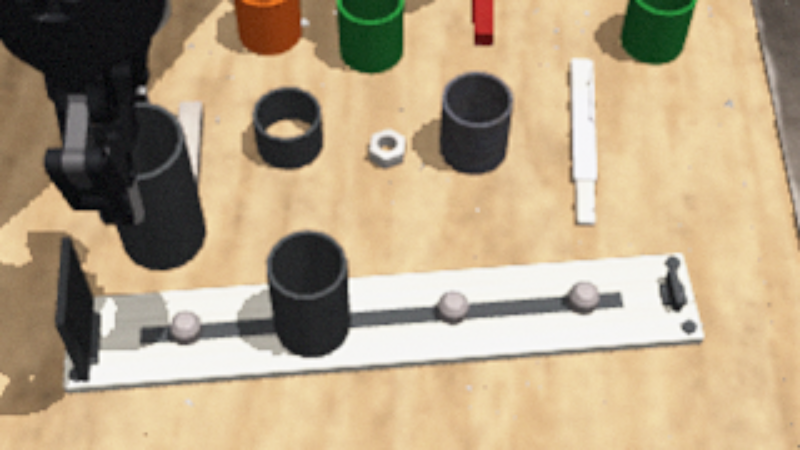

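Pipe_75 stands seated on the second peg. Pipe_95 hangs with its lower end at about (165,238), a few mm too far right of the wanted (159,240), so I'll shift it 3 mm and lower.

```bash
python3 -m jog '[[0.3,-0.003,0.001,0.02,0],[0.3,0,0,0.03,0],[0.3,0,0,0.02,0],[0.3,0,0,0.01,0],[0.3,0,0,0,0]]'
python3 -m jog '[[0.3,0,0,0.01,0],[0.3,0,0,0.01,0],[0.3,0,0,0.005,0],[0.3,0,0,0.002,0],[0.3,0,0,0,0]]'
python3 -m jog '[[0.3,0,0,0.001,0],[0.3,0,0,0,0],[0.3,0,0,0,0]]'
```

```text
clock: 10.17
tcp_pos: [0.5967, -0.2875, 0.1077]
orientation: [-0.003, 0.707, 0.707, -0.001]
wrist_force: [-0.6, 0.2, -2.8]
finger_gap: 0.0471
grip_force: 41.4
clock: 10.58
tcp_pos: [0.5986, -0.2889, 0.0829]
orientation: [-0.0, 0.707, 0.707, -0.0]
wrist_force: [-0.5, 0.2, -2.3]
finger_gap: 0.0471
grip_force: 41.4
clock: 10.83
tcp_pos: [0.5991, -0.2892, 0.0828]
orientation: [0.0, 0.707, 0.707, 0.0]
wrist_force: [-0.3, -0.0, -3.0]
finger_gap: 0.0471
grip_force: 41.4
```

```bash
python3 -m jog '[[0.3,0,0,0.001,0],[0.3,0,0,0.001,0],[0.3,0,0,0,0],[0.3,0,0,0,0]]'
python3 -m jog '[[-0.6,0,0,0,0],[-0.6,0,0,0,0],[-0.6,0,0,0,0],[-0.6,0,0,0,0]]'
python3 -m jog '[[-0.6,0,0,-0.02,0],[-0.6,0,0,-0.03,0],[-0.6,0,0,-0.03,0],[-0.6,0,0,-0.02,0],[-0.6,0,0,0,0]]'
```

```text
clock: 11.17
tcp_pos: [0.5992, -0.2896, 0.082]
orientation: [0.001, 0.707, 0.707, -0.0]
wrist_force: [-1.6, 0.5, 4.6]
finger_gap: 0.0475
grip_force: 42.0
clock: 11.5
tcp_pos: [0.5989, -0.289, 0.0802]
orientation: [0.0, 0.707, 0.707, 0.0]
wrist_force: [-0.7, -0.1, 0.1]
finger_gap: 0.0684
grip_force: 0.0
clock: 11.92
tcp_pos: [0.6012, -0.2904, 0.186]
orientation: [0.004, 0.707, 0.707, 0.001]
wrist_force: [0.8, -0.1, 0.7]
finger_gap: 0.0682
grip_force: 0.0
```

```bash
python3 -m jog '[[-0.6,0.025,-0.02,0,0],[-0.6,0.025,-0.02,0,0],[-0.6,0.025,-0.02,0,0],[-0.6,0.025,-0.02,0,0],[-0.6,0.025,-0.02,0,0]]'
python3 -m jog '[[-0.6,0.025,-0.02,0,0],[-0.6,0.025,-0.02,0,0],[-0.6,0.025,-0.015,0,0],[-0.6,0,0,0,0],[-0.6,0,0,0,0]]'
python3 c.py s5.png
```

```text
clock: 12.33
tcp_pos: [0.4974, -0.1628, 0.1792]
orientation: [-0.001, 0.707, 0.707, -0.0]
wrist_force: [0.4, 0.1, 0.4]
finger_gap: 0.0684
grip_force: 0.0
clock: 12.75
tcp_pos: [0.4429, -0.0879, 0.18]
orientation: [-0.0, 0.706, 0.708, -0.0]
wrist_force: [1.2, -0.0, -0.1]
finger_gap: 0.0681
grip_force: 0.0
```

View pics/s5.png

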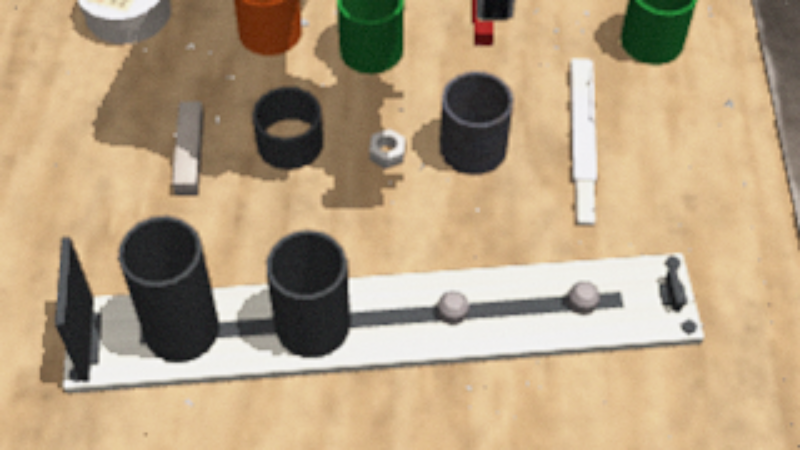

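Pipe_95 at (170,290) and pipe_75 at (310,292) both stand upright and down on the bar. Next is pipe_55, to the peg at (453,305).

```bash
python3 -m jog '[[-0.6,0,0,0.03,0],[-0.6,0,0,0.035,0],[-0.6,0,0,0.035,0],[-0.6,0,0,0.03,0],[-0.6,0,0,0.015,0]]'
python3 -m jog '[[-0.6,0,0,0.003,0],[0.3,0,0,0,0],[0.3,0,0,0,0],[0.3,0,0,0,0],[0.3,0,0,0,0]]'
python3 -m jog '[[0.3,0,0,-0.02,0],[0.3,0,0,-0.03,0],[0.3,0,0,-0.03,0],[0.3,0,0,-0.02,0],[0.3,0,0,0,0]]'
python3 -m jog '[[0.3,-0.005,0.02,0,0],[0.3,-0.005,0.03,0,0],[0.3,-0.005,0.03,0,0],[0.3,-0.004,0.03,0,0],[0.3,0,0.03,0,0]]'
python3 -m jog '[[0.3,0,0.001,0.02,0],[0.3,0,0,0.02,0],[0.3,0,0,0.01,0],[0.3,0,0,0,0],[0.3,0,0,0,0]]'
python3 c.py s6.png; python3 -c "
from h import *
s=cam('side');z=env.get_state()['tcp_pos'][2]-.032
q=proj(s,[[.584,-.108,z],[.584,-.108,z+.055]]);print(((q-[170,180])*2.5).round())"
```

```text
clock: 13.22
tcp_pos: [0.4425, -0.0894, 0.0316]
orientation: [-0.002, 0.708, 0.707, -0.001]
wrist_force: [-0.1, 0.1, -0.0]
finger_gap: 0.0682
grip_force: 0.0
clock: 13.63
tcp_pos: [0.4451, -0.0897, 0.0335]
orientation: [0.001, 0.707, 0.707, 0.001]
wrist_force: [-0.7, 0.8, -1.1]
finger_gap: 0.0475
grip_force: 41.2
clock: 14.05
tcp_pos: [0.4471, -0.0902, 0.1376]
orientation: [0.005, 0.707, 0.707, 0.002]
wrist_force: [1.6, -0.7, -1.3]
finger_gap: 0.0474
grip_force: 41.7
clock: 14.47
tcp_pos: [0.5851, -0.1087, 0.1322]
orientation: [0.0, 0.707, 0.707, 0.0]
wrist_force: [1.4, -0.6, -1.5]
finger_gap: 0.0471
grip_force: 41.7
clock: 14.88
tcp_pos: [0.5838, -0.1077, 0.0818]
orientation: [-0.001, 0.707, 0.707, -0.0]
wrist_force: [0.3, 0.5, -1.3]
finger_gap: 0.0469
grip_force: 41.9
[[453. 279.]
 [457. 230.]]
```

View pics/s6.png

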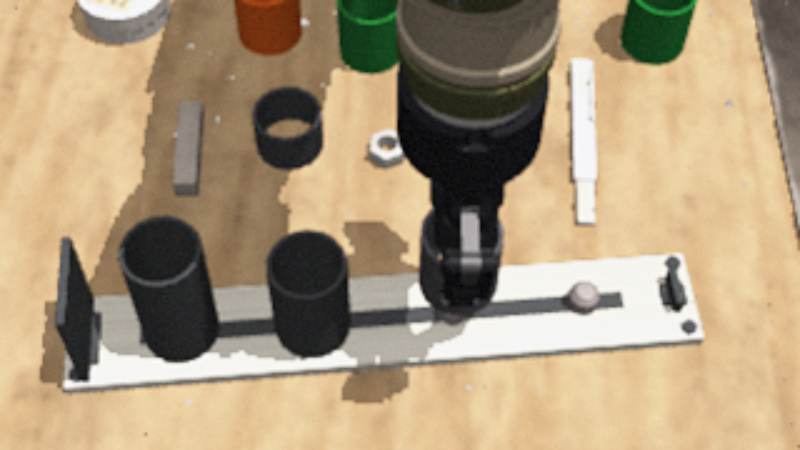

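Pipe_55's lower end is centred at about (458,290) against the predicted (453,279), so I'll shift it 3 mm along the bar and then lower.

```bash
python3 -m jog '[[0.3,-0.003,0,0,0],[0.3,0,0,0.015,0],[0.3,0,0,0.014,0],[0.3,0,0,0.006,0],[0.3,0,0,0,0]]'
python3 -m jog '[[0.3,0,0,0.002,0],[0.3,0,0,0.001,0],[0.3,0,0,0.001,0],[0.3,0,0,0,0],[0.3,0,0,0,0]]'
```

```text
clock: 15.4
tcp_pos: [0.5839, -0.111, 0.0466]
orientation: [-0.001, 0.707, 0.707, -0.0]
wrist_force: [-1.1, 0.3, -1.1]
finger_gap: 0.0475
grip_force: 41.9
clock: 15.82
tcp_pos: [0.5851, -0.1111, 0.0437]
orientation: [0.0, 0.707, 0.707, 0.0]
wrist_force: [-0.3, 0.3, -1.3]
finger_gap: 0.0473
grip_force: 41.9
```

```bash
python3 -m jog '[[0.3,0,0,0.001,0],[0.3,0,0,0.001,0],[0.3,0,0,0,0],[0.3,0,0,0,0]]'
python3 -m jog '[[-0.6,0,0,0,0],[-0.6,0,0,0,0],[-0.6,0,0,0,0],[-0.6,0,0,0,0]]'
python3 -m jog '[[-0.6,0,0,-0.02,0],[-0.6,0,0,-0.03,0],[-0.6,0,0,-0.03,0],[-0.6,0,0,-0.03,0],[-0.6,0,0,0,0]]'
python3 -m jog '[[-0.6,-0.02,-0.03,0,0],[-0.6,-0.025,-0.03,0,0],[-0.6,-0.025,-0.03,0,0],[-0.6,-0.02,-0.03,0,0],[-0.6,-0.0175,-0.025,0,0]]'
python3 -m jog '[[-0.6,0,0,0,0],[-0.6,0,0,0,0],[-0.6,0,0,0,0]]'
```

```text
clock: 16.15
tcp_pos: [0.5851, -0.1111, 0.0427]
orientation: [0.001, 0.707, 0.707, 0.0]
wrist_force: [-2.1, 0.2, 6.4]
finger_gap: 0.0475
grip_force: 42.7
clock: 16.48
tcp_pos: [0.5848, -0.111, 0.0412]
orientation: [0.0, 0.707, 0.707, -0.0]
wrist_force: [-0.5, 0.1, -0.2]
finger_gap: 0.0686
grip_force: 0.0
clock: 16.9
tcp_pos: [0.5882, -0.1121, 0.1578]
orientation: [0.005, 0.707, 0.707, 0.002]
wrist_force: [0.5, -0.5, 0.1]
finger_gap: 0.0681
grip_force: 0.0
clock: 17.32
tcp_pos: [0.4377, -0.2192, 0.1508]
orientation: [-0.0, 0.707, 0.707, -0.0]
wrist_force: [0.3, -0.5, 0.1]
finger_gap: 0.0684
grip_force: 0.0
clock: 17.57
tcp_pos: [0.4401, -0.2187, 0.1513]
orientation: [0.0, 0.707, 0.707, 0.0]
wrist_force: [0.1, -0.2, 0.8]
finger_gap: 0.0683
grip_force: 0.0
```

```bash
python3 -m jog '[[-0.6,0,0,0.03,0],[-0.6,0,0,0.035,0],[-0.6,0,0,0.035,0],[-0.6,0,0,0.02,0],[-0.6,0,0,0.01,0]]'
python3 -m jog '[[-0.6,0,0,0.003,0],[0.3,0,0,0,0],[0.3,0,0,0,0],[0.3,0,0,0,0],[0.3,0,0,0,0]]'
python3 -m jog '[[0.3,0,0,-0.02,0],[0.3,0,0,-0.03,0],[0.3,0,0,-0.03,0],[0.3,0,0,-0.02,0],[0.3,0,0,0,0]]'
python3 -m jog '[[0.3,0.03,0,0,0],[0.3,0.03,0,0,0],[0.3,0.03,0,0,0],[0.3,0.03,0.02,0,0],[0.3,0.03,0.025,0,0]]'
python3 -m jog '[[0.3,0.03,0.03,0,0],[0.3,0.01,0.03,0,0],[0.3,0,0.025,0,0],[0.3,0,0.008,0,0],[0.3,0,0,0,0]]'
python3 -m jog '[[0.3,0,0,0.02,0],[0.3,0,0,0.02,0],[0.3,0,0,0.01,0],[0.3,0,0,0,0],[0.3,0,0,0,0]]'
python3 c.py s7.png; python3 -c "
from h import *
s=cam('side');z=env.get_state()['tcp_pos'][2]-.018
q=proj(s,[[.578,-.025,z],[.578,-.025,z+.035]]);print(((q-[170,180])*2.5).round())"
```

```text
clock: 17.98
tcp_pos: [0.4389, -0.2164, 0.0181]
orientation: [-0.002, 0.706, 0.708, -0.0]
wrist_force: [-0.5, 0.4, -0.3]
finger_gap: 0.0686
grip_force: 0.0
clock: 18.4
tcp_pos: [0.4408, -0.2192, 0.0196]
orientation: [0.001, 0.707, 0.707, 0.0]
wrist_force: [0.0, -0.3, -0.8]
finger_gap: 0.0479
grip_force: 41.3
clock: 18.82
tcp_pos: [0.4426, -0.2206, 0.1237]
orientation: [0.005, 0.707, 0.707, 0.001]
wrist_force: [0.4, -1.2, -0.6]
finger_gap: 0.0482
grip_force: 41.9
clock: 19.23
tcp_pos: [0.4832, -0.0671, 0.1182]
orientation: [-0.0, 0.708, 0.707, -0.0]
wrist_force: [1.5, -0.8, -0.5]
finger_gap: 0.048
grip_force: 41.8
clock: 19.65
tcp_pos: [0.579, -0.0289, 0.1177]
orientation: [0.0, 0.707, 0.707, 0.0]
wrist_force: [-0.2, -0.2, -1.5]
finger_gap: 0.0476
grip_force: 41.9
clock: 20.07
tcp_pos: [0.5757, -0.0293, 0.0679]
orientation: [-0.001, 0.707, 0.707, -0.001]
wrist_force: [0.4, 0.6, -1.1]
finger_gap: 0.0478
grip_force: 41.9
[[587. 270.]
 [595. 239.]]
```

View pics/s7.png

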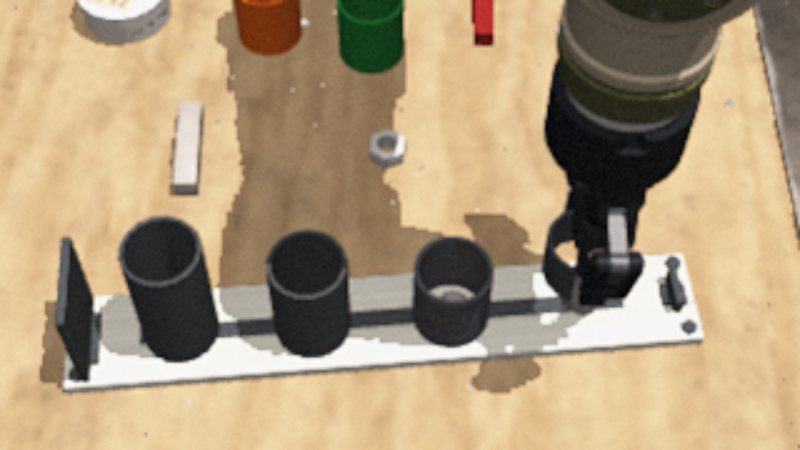

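Pipe_55 is seated round its peg (453,298). Pipe_35 is over the last peg: its left edge at 547 puts its centre near 586, against the 587–595 predicted. I'll nudge it 2 mm and lower.

```bash
python3 -m jog '[[0.3,0.002,0,0,0],[0.3,0,0,0.015,0],[0.3,0,0,0.014,0],[0.3,0,0,0.006,0],[0.3,0,0,0,0]]'
python3 -m jog '[[0.3,0,0,0.001,0],[0.3,0,0,0.001,0],[0.3,0,0,0.001,0],[0.3,0,0,0,0],[0.3,0,0,0,0]]'
```

```text
clock: 20.58
tcp_pos: [0.5764, -0.0268, 0.0325]
orientation: [-0.001, 0.707, 0.707, -0.001]
wrist_force: [-1.1, 0.4, -0.6]
finger_gap: 0.0478
grip_force: 41.9
clock: 21.0
tcp_pos: [0.5775, -0.0271, 0.0307]
orientation: [0.0, 0.707, 0.707, 0.0]
wrist_force: [0.6, -0.4, -1.6]
finger_gap: 0.0476
grip_force: 41.9
```

```bash
python3 -m jog '[[0.3,0,0,0.001,0],[0.3,0,0,0.001,0],[0.3,0,0,0,0],[0.3,0,0,0,0]]'
python3 -m jog '[[-0.6,0,0,0,0],[-0.6,0,0,0,0],[-0.6,0,0,0,0],[-0.6,0,0,0,0]]'
python3 -m jog '[[-0.6,0,0,-0.02,0],[-0.6,0,0,-0.03,0],[-0.6,0,0,-0.03,0],[-0.6,0,0,-0.03,0],[-0.6,0,0,-0.02,0]]'
python3 -m jog '[[-0.6,0,-0.03,0,0],[-0.6,0,-0.03,0,0],[-0.6,0,-0.03,0,0],[-0.6,0,-0.03,0,0],[-0.6,0,0,0,0]]'
python3 c.py s8.png
```

```text
clock: 21.33
tcp_pos: [0.5776, -0.0271, 0.0294]
orientation: [0.001, 0.707, 0.707, 0.0]
wrist_force: [-2.0, 0.2, 5.1]
finger_gap: 0.0477
grip_force: 42.5
clock: 21.67
tcp_pos: [0.5772, -0.0271, 0.0282]
orientation: [0.0, 0.707, 0.707, -0.0]
wrist_force: [1.0, -0.1, -0.7]
finger_gap: 0.0681
grip_force: 0.0
clock: 22.08
tcp_pos: [0.5781, -0.0272, 0.1612]
orientation: [0.001, 0.707, 0.707, 0.001]
wrist_force: [0.3, -0.8, -0.4]
finger_gap: 0.0684
grip_force: 0.0
clock: 22.5
tcp_pos: [0.4506, -0.0259, 0.1573]
orientation: [-0.003, 0.707, 0.707, -0.002]
wrist_force: [-0.1, 0.0, 0.0]
finger_gap: 0.0684
grip_force: 0.0
```

View pics/s8.png

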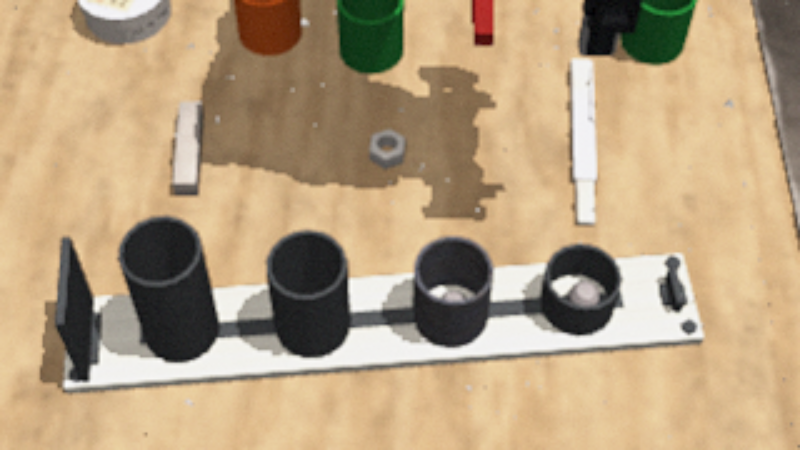

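All four stand upright over their pegs in order: 95 (170,290), 75 (310,292), 55 (453,290) and 35 (582,288). The gripper is clear.

```bash
python3 -m jog '[[-0.6,0,0,0,0],[-0.6,0,0,0,0],[-0.6,0,0,0,0]]'; python3 -c "
from workcell import env;print(env.hand_in())"
```

```text
clock: 22.8
tcp_pos: [0.4586, -0.0273, 0.1585]
orientation: [0.001, 0.707, 0.707, 0.0]
wrist_force: [0.8, 0.5, -0.6]
finger_gap: 0.0682
grip_force: 0.0
the job is handed in; nothing more can be done
None
```

The four pipes stand released over their pegs on the bar, longest (95) next to the tall end plate, then 75, 55 and 35, and the job was handed in at 22.8 s; the hand-in call returned no verdict.

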